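Weigh down the glued test strip

ROBOT

A 6-joint arm with a two-finger parallel gripper is mounted at the origin on the work surface. World frame = base frame: x ahead of the robot, y to its left, z up, the work surface at z = 0. Lengths are in m, angles in degrees, forces in N, time in s.
With the tool pointing down it reaches from about 0.3 to 0.75 m from the base axis. Payload 8.5 kg.
Tool frame: the origin (TCP) lies midway between the tips of the shut fingers; the grasp point (between the pads) lies 19 mm behind it; z points along the fingers, y is the direction in which the jaws open and shut (so a half turn about z gives the same grasp; the last joint's range is limited). The gripper opens to 85 mm and grips with 20 to 120 N. Pads are 22 mm wide; open, the fingers measure 114 mm over their backs; the gripper's body (76 mm by 85 mm) begins 54 mm behind the grasp point. The pads swing forward as they close: fully open they stand 13 mm farther back than shut.
Start: joints at [53.612, 21.807, 74.336, -0, 83.858, -12.336], TCP at [0.224, 0.502, 0.231] pointing down, gripper open.
Joint ranges: [-178.18, 178.18], [-50.72, 133.34], [12.68, 142.11], [-81.47, 261.47], [9.98, 163.14], [-165.26, 165.26]. Speed limits (degrees/s): [136.94, 136.94, 180, 180, 180, 180].

INTERFACE

Orientations are given as a 3x3 rotation matrix whose columns are the frame's x, y, z axes.
In Python, from rig import env gives the robot as it stands.
- The arm moves only by the shell command python3 -m inch 'ROWS' [FORCE]. ROWS is text: rows parted by semicolons, each of 5 numbers parted by spaces: the finger opening in mm, from 0 to 85.4, then the shift along the tool's x, y, z in mm, then the turn about the tool's z in degrees. In form: jaw dx dy dz turn; .... A call has 1 to 10 rows; each row is the pose to reach, as a shift and turn from the pose commanded when the call began, along the tool's axes at that moment; what a row does not reach only later rows make up. A row lasts 1/8 s, in which the tool goes at most 62.5 mm and 10.7 degrees, less where a joint would pass 70% of its speed; a pose out of reach is approached as far as the arm can. A call with a gripper value outside its range is refused whole. The fingers move at their own pace and stop on an object; FORCE is the grip in N (left out, the last holds). Time passes only in rows, so rows that repeat a pose let the fingers close. It gives the time, the measured TCP pose, the force and the opening at its end, in the units of the state.
- env.observe(): the state, without advancing time (a new reading comes with each control period).
- env.get_image(name): name is "scene" or "top" or "wrist"; returns a dict with "color" (384x512x3 uint8, blue, green, red), "range_z" (384x512 float32, m along the optical axis (not along the pixel's ray), 0 where there is no reading), "fov_y" (degrees; the focal length in pixels is half the picture's height over the tangent of half this angle, whatever the lens; pixels are square), "cx", "cy" (the principal point, pixels), "R" (3x3) and "t" (3): a world point X has camera coordinates R X + t. Camera axes: x right, y down, z forward; pixel columns grow to the right and rows downward; lengths in m; the calibration is good to about 2 mm. A picture is of the moment at which its call begins.
- env.close_job(): hands the job in, once; it reports no verdict.
The state is a dict: "time_s": time; "q": joint angles; "qvel": joint speeds; "joint_efforts": joint torques, N m; "position": TCP position; "tool_rot": TCP orientation; "ft_force": force on the tool from outside, world axes, zero at the start; "wrist_torque": the same for the moment, N m; "grip_width": finger opening in m.
Only numpy, scipy, OpenCV 4.12 (cv2) and the standard library are available. Lean on these libraries where they do the work, as an engineer would, in place of code of your own. Each camera call takes 0.05 s, during which the arm holds its last target.

TASK

First draw the red test strip from under the stack of sample boards, sliding it towards the robot along the gluing bed until it is clear of the two gate posts, and leave it flat on the bed where the block will come down; the boards must stay stacked behind the posts. Then push the tall weight block, still standing, squarely up against the bed's yellow stop edge, and only then push its top so that it tips over that edge and lies flat across the stop edge and the red strip, pressing on the strip. Leave the bench's other things where they are.

Things in the scene. Friction and masses are not known exactly. Their poses are not given: they have to be found in the camera images.
- bed: Fixed plywood gluing bed on the table, 360 x 240 mm (its x, y), 12 mm thick, placed and turned differently each time. Origin: centre of its underside, at table height; its x points away from the robot, z up. Carries the stop edge (stop_edge) and the gate posts (gate).
- stop_edge (a point): Middle of the top outer edge of the yellow stop edge, at (0, -120, 24) mm of the bed frame. The stop edge is fixed along the bed's whole -y side, 25 mm wide, top 24 mm above the table (12 mm above the bed's surface). Its upright outer face (y = -120 mm of the bed frame) is the stop for the block.
- gate (a point): Point on the bed's surface midway between two dark steel gate posts, at (36, -25, 12) mm of the bed frame. Posts: 12 mm thick (x 30 to 42 mm of the bed frame), 27 mm wide, 50 mm tall, with a 66 mm gap. The strip slides through the gap, the boards cannot; as it leaves they drop 12 mm onto the bed.
- strip_center (a point): Centre of the loose red strip, 180 x 50 x 12 mm (its x, y, z), 75 g, flat on the bed along the bed's x, under the boards. 60 to 90 mm of its robot-side end sticks out before the posts: grip it there across its 50 mm width. Drawn clear when its centre is at x below -62 mm of the bed frame. Being as thick as the stop edge's rise, it makes a block lying on both level.
- board1: Lowest of three loose sample boards, each 90 x 110 x 10 mm (its x, y, z), 55 g, pale wood, lying on the strip against the far sides of the gate posts. Origin: centre of its underside.
- board2: Middle sample board, brown, same size; origin as board1.
- board3: Top sample board, plywood, same size; origin as board1. Top of the stack 54 mm above the table at the start.
- block_center (a point): Centre of the loose weight block, striped laminated wood, blue top end, 100 x 90 x 180 mm (its x, y, z), 0.7 to 1 kg, standing on the table outside the stop edge, +y face 15 to 50 mm from it, turned up to 0.1 rad. Pushed below 45 mm it slides (takes up to 13 N) (lean the gripper so the fingertips lead), pushed near its top it tips; butted and tipped past about 34 degrees it falls onto the bed.
- offcut: Bystander: loose dark wood offcut 60 x 40 x 30 mm on the bed, beside the sample boards, +y side. Origin: centre of its underside.
- glue_jar: Bystander: loose white glue jar with blue cap, 72 mm across, 110 mm tall, left of the bed. Origin: centre of its underside.
- tape_roll: Bystander: loose orange roll, 100 mm across, 30 mm tall, left of the bed. Origin: centre of its underside.
- roller: Bystander: loose glue roller with black handle, about 250 mm long, lying at the left. Origin: under the middle of the roll.
- spreader: Bystander: loose spatula lying beyond the block, to the right. Origin: near its middle, at table height.
There are look-alikes about, which are no part of the job. Leave any blue or orange look-alike of the board1 alone.

How it is judged:
By the outcome, as a careful person would: the job done as asked, in the order asked, and still so for the second after the job is handed in, with the robot touching nothing.
It also fails if it takes over 66 s, if anything falls off the work surface, if the arm or the gripper's body presses on something with over 40 N, if the wrist force passes 120 N, or if a joint passes its speed limit or range.

## Working session

There is one attempt and no reset: what is moved stays moved. The work goes in short steps, Python scripts to look and compute and a shell command to move; the robot and the scene stay as the last step left them, time stands still between calls to the robot, and variables do not carry over. Pictures are saved under pics/ and viewed, and the job is handed in when it is done.

```bash
ls; mkdir -p pics
python3 - <<'E'
from rig import env
import cv2
s=env.observe()
print(s['time_s'],s['position'],s['tool_rot'],s['grip_width'],s['ft_force'])
for n in ['scene','top']:
    d=env.get_image(n); cv2.imwrite(f'pics/{n}0.png',d['color']); print(n,d['fov_y'],d['cx'],d['cy'],d['R'],d['t'])
E
```

```text
pics
0.0 [0.22398218 0.50199317 0.2306859 ] [[-9.13187128e-01  4.07539490e-01 -9.12894428e-04]
 [ 4.07540376e-01  9.13186366e-01 -1.22596997e-03]
 [ 3.34011569e-04 -1.49158133e-03 -9.99998832e-01]] 0.08539566857155653 [-0.74282216  0.22767379 -0.21423302]
scene 57.507736850435506 248.61305770647402 193.3825656916083 [[ 0.8148129   0.57943486  0.01830807]
 [ 0.40815495 -0.55095624 -0.72791261]
 [-0.41169099  0.60058511 -0.68542545]] [-0.50244639 -0.10365817  1.23121503]
top 42.48493052963287 255.24208372892613 192.98936742627848 [[-0.00829589 -0.9999592   0.00357401]
 [-0.99157369  0.00776414 -0.12931104]
 [ 0.12927801 -0.00461664 -0.99159764]] [0.08918633 0.521461   1.34500349]
```

View pics/scene0.png

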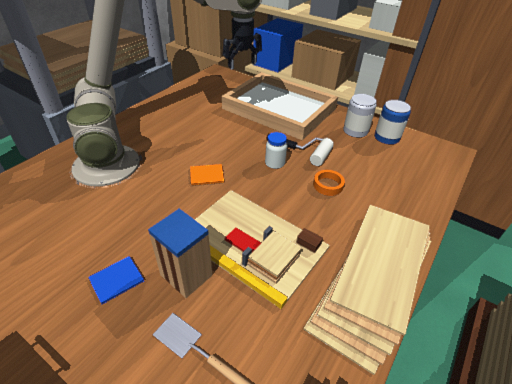

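View pics/top0.png

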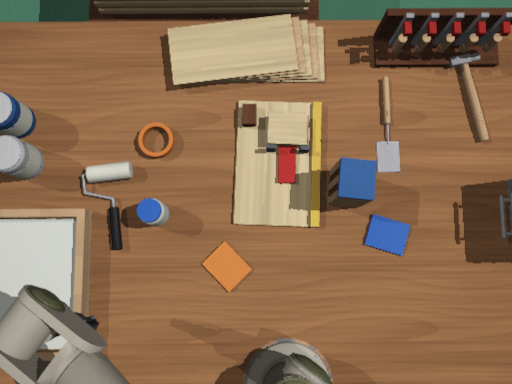

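```bash
cat > h.py <<'E'
from rig import env
import numpy as np, cv2
def grab(n):
    d=env.get_image(n); h,w=d['range_z'].shape
    f=h/2/np.tan(np.radians(d['fov_y']/2)); u,v=np.meshgrid(np.arange(w),np.arange(h))
    ray=np.stack([(u-d['cx'])/f,(v-d['cy'])/f,np.ones((h,w))],-1)
    P=(ray*d['range_z'][...,None]-d['t'])@d['R']   # R^T(X-t)
    P[d['range_z']<=0]=np.nan
    C=-d['R'].T@d['t']; W=ray@d['R']
    return d,P,C,W
def onplane(C,W,u,v,z):
    # bilinear not needed: rays linear in pixel
    r=W[0,0]+(W[0,1]-W[0,0])*u+(W[1,0]-W[0,0])*v
    return C+r*(z-C[2])/r[2]
def crop(img,name,x0,y0,x1,y1,s):
    cv2.imwrite('pics/'+name,cv2.resize(img[y0:y1,x0:x1],None,fx=s,fy=s,interpolation=cv2.INTER_CUBIC))
E
python3 - <<'E'
from h import *
for n,b in [('top',(225,90,415,265,4)),('scene',(80,180,340,340,3))]:
    d,P,C,W=grab(n); crop(d['color'],n+'_c.png',*b)
    hsv=cv2.cvtColor(d['color'],cv2.COLOR_BGR2HSV)
    for nm,lo,hi,zr in [('yellow',(20,180,120),(32,255,255),(0.015,.03)),('red',(0,180,100),(4,255,255),(.01,.04)),('blue',(105,120,60),(125,255,255),(.165,.195))]:
        m=cv2.inRange(hsv,lo,hi)>0
        q=P[m]; q=q[np.isfinite(q[:,2])]
        k=(q[:,2]>zr[0])&(q[:,2]<zr[1])&(abs(q[:,1])<.3)
        print(n,nm,m.sum(),k.sum(),np.nanpercentile(q[:,2],[5,50,95]).round(4) if len(q) else '')
        if k.sum()>10:
            r=cv2.minAreaRect((q[k][:,:2]*1000).astype(np.float32)); print(r, cv2.boxPoints(r).round(1).tolist(), np.median(q[k][:,2]))
E
```

```text
top yellow 0 0 
top red 935 503 [0.0199 0.0283 0.1736]
((604.7525024414062, -4.367223739624023), (43.33319091796875, 102.28529357910156), 89.13046264648438) [[553.2999877929688, -25.299999237060547], [655.5999755859375, -26.799999237060547], [656.2000122070312, 16.5], [553.9000244140625, 18.100000381469727]] 0.023944162671278083
top blue 3408 1401 [0.0066 0.1126 0.1829]
((538.0109252929688, -169.55694580078125), (89.95490264892578, 98.2151870727539), 83.80166625976562) [[484.29998779296875, -209.0], [582.0, -219.60000610351562], [591.7000122070312, -130.10000610351562], [494.0, -119.5]] 0.18008550904833395
scene yellow 1020 863 [0.0081 0.022  0.0246]
((664.9563598632812, -90.86209869384766), (27.61696434020996, 248.30465698242188), 87.12872314453125) [[540.2999877929688, -98.4000015258789], [788.2999877929688, -110.9000015258789], [789.5999755859375, -83.30000305175781], [541.7000122070312, -70.9000015258789]] 0.022367318216182024
scene red 415 411 [0.0198 0.0223 0.0245]
((599.4148559570312, -6.622898101806641), (50.681724548339844, 90.9636001586914), 89.19854736328125) [[553.5999755859375, -31.299999237060547], [644.5, -32.599998474121094], [645.2000122070312, 18.100000381469727], [554.2999877929688, 19.399999618530273]] 0.022332352539652222
scene blue 5348 1543 [-0.1545  0.0112  0.1795]
((538.7247314453125, -171.720458984375), (90.1953125, 103.50394439697266), 83.81983947753906) [[482.3999938964844, -211.0], [585.2999877929688, -222.10000610351562], [595.0, -132.5], [492.1000061035156, -121.30000305175781]] 0.17836577824277358
```

View pics/top_c.png

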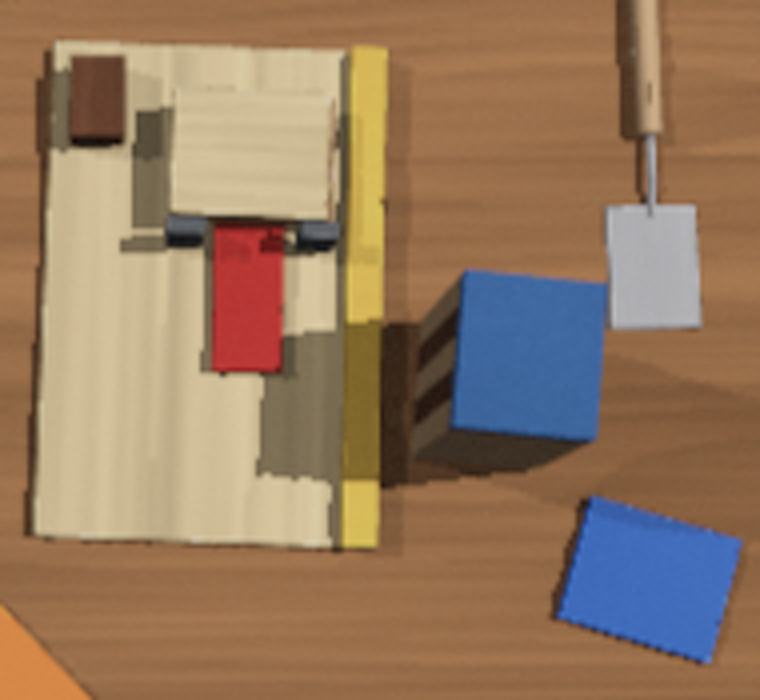

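View pics/scene_c.png

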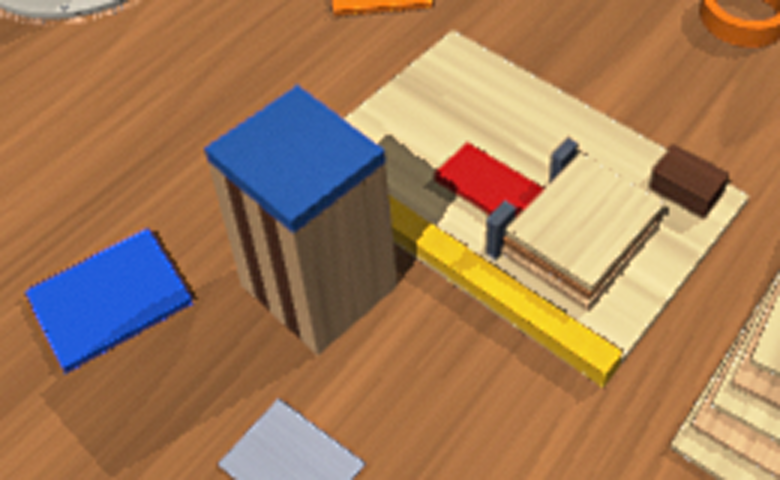

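Run:
```python
from h import *
d,P,C,W=grab('top')
hsv=cv2.cvtColor(d['color'],cv2.COLOR_BGR2HSV)
def g(u,v,z): return onplane(C,W,(u+.5)/4-.5+225,(v+.5)/4-.5+90,z)*1000
for nm,u,v,z in [('yfarout',388,47,.024),('ynearout',380,548,.024),('yfarin',350,46,.024),('ynearin',342,547,.024),('bfar',53,41,.012),('bnear',32,537,.012),
  ('stripNL',211,372,.024),('stripNR',281,373,.024),('strip gateL',214,226,.024),('stripgateR',284,230,.024),('blk1',463,270,.18),('blk2',607,285,.18),('blk3',596,440,.18),('blk4',451,428,.18),
  ('post L top left',167,216,.062),('post L r',208,216,.062),('postR l',299,222,.062),('postR r',338,222,.062),('boardNL',170,214,.054),('boardNR',334,220,.054),('spread NL',612,328,0.002),('spreadFL',607,205,.002)]:
    print(nm,g(u,v,z)[:2].round(1))
# yellow in HSV
px=d['color'][130,318]; print(hsv[110:220:15,318])
m=(cv2.inRange(hsv,(20,100,60),(32,255,255))>0)&(P[...,2]>.018)&(P[...,2]<.03)&(P[...,1]<-.05)&(P[...,1]>-.15)
q=P[m]*1000; r=cv2.minAreaRect(q[:,:2].astype(np.float32)); print(m.sum(),r)
```

```text
yfarout [ 788.2 -108.6]
ynearout [427.5 -93.8]
yfarin [789.2 -81.2]
ynearin [428.4 -67.3]
bfar [798.3 133.1]
bnear [437.9 149.2]
stripNL [552.4  22.3]
stripNR [551.3 -27. ]
strip gateL [657.5  18.7]
stripgateR [654.2 -31.1]
blk1 [ 592.5 -129.5]
blk2 [ 582.2 -219.8]
blk3 [ 484.1 -209. ]
blk4 [ 492.4 -118.9]
post L top left [656.1  53.1]
post L r [655.9  24.7]
postR l [651.2 -38.2]
postR r [651.  -65.2]
boardNL [659.4  50.8]
boardNR [654.3 -63.4]
spread NL [ 585.5 -267.5]
spreadFL [ 675.9 -267.5]
[[ 23 150 214]
 [ 23 149 215]
 [ 24 148 214]
 [ 22 155 196]
 [ 21 169 128]
 [ 21 165 128]
 [ 21 169 131]
 [ 23 149 211]]
1066 ((609.854248046875, -86.66763305664062), (27.196481704711914, 356.4980773925781), 87.45222473144531)
```

```bash
python3 -m inch '85 -52 -32 0 -2;85 -104 -64 0 -4;85 -156 -96 0 -7;85 -208 -128 0 -9;85 -260 -160 0 -11;85 -312 -192 0 -14;85 -364 -225 0 -16;85 -416 -257 0 -18;85 -467 -289 0 -20;85 -519 -321 0 -21.6' 40
python3 -m inch '62 0 0 0 0;62 0 0 0 0'
cat >> h.py <<'E'
th=np.radians(-2.45); O=np.array([613,19.5]); B=np.array([[np.cos(th),-np.sin(th)],[np.sin(th),np.cos(th)]])
def bed(p): return (np.asarray(p)[...,:2]-O)@B
def tooldelta(bx,by,z):
    s=env.observe(); t=np.append(O+B@[bx,by],z)
    dl=s['tool_rot'].T@(t-s['position']*1000)
    print('now bed',bed(s['position']*1000).round(1),'z',round(s['position'][2]*1000,1),'delta',dl.round(1),'turn', np.degrees(np.arctan2(s['tool_rot'][1,1],s['tool_rot'][0,1])).round(2)-87.55,'F',s['ft_force'].round(1),'grip',s['grip_width'].round(4),'t',s['time_s'])
E
python3 - <<'E'
from h import *
tooldelta(-45,-25,12)
d,P,C,W=grab('wrist'); cv2.imwrite('pics/w1.png',d['color'])
E
```

```text
time_s: 1.5
position: [0.5681, -0.0043, 0.2313]
tool_rot: [[-0.999, 0.042, 0.0], [0.042, 0.999, 0.0], [-0.0, 0.0, -1.0]]
ft_force: [0.4, 0.2, -0.3]
grip_width: 0.085
time_s: 1.75
position: [0.567, -0.0022, 0.231]
tool_rot: [[-0.999, 0.043, -0.001], [0.043, 0.999, 0.0], [0.001, 0.0, -1.0]]
ft_force: [0.4, -0.0, 0.2]
grip_width: 0.0622Traceback (most recent call last):
  File "<stdin>", line 2, in <module>
  File "h.py", line 22, in tooldelta
    print('now bed',bed(s['position']*1000).round(1),'z',round(s['position'][2]*1000,1),'delta',dl.round(1),'turn', np.degrees(np.arctan2(s['tool_rot'][1,1],s['tool_rot'][0,1])).round(2)-87.55,'F',s['ft_force'].round(1),'grip',s['grip_width'].round(4),'t',s['time_s'])
                                                                                                                                                                                                                                   ^^^^^^^^^^^^^^^^^^^^^
AttributeError: 'float' object has no attribute 'round'
```

```bash
sed -i "s/s\['grip_width'\].round(4)/round(s['grip_width'],4)/" h.py
python3 - <<'E'
from h import *
tooldelta(-45,-25,12)
d,P,C,W=grab('wrist'); cv2.imwrite('pics/w1.png',d['color'])
E
```

```text
now bed [-45.1 -23.6] z 231.0 delta [ -0.3  -1.4 219. ] turn -0.01999999999999602 F [ 0.4 -0.   0.2] grip 0.0622 t 1.75
```

View pics/w1.png

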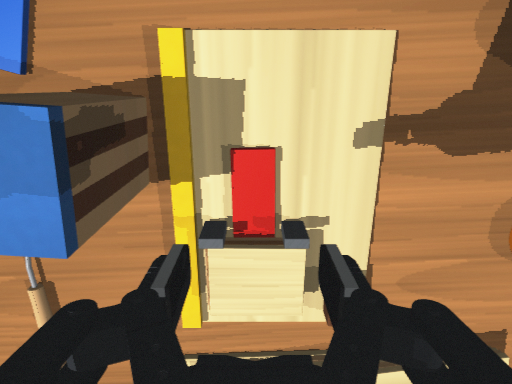

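```bash
python3 -m inch '62 0 0 60 0;62 0 -1 120 0;62 0 -1 170 0;62 0 -1 195 0;62 0 -1 207 0;62 0 -1 214 0;62 0 -1 218 0;62 0 -1 218 0' 40
python3 -m inch '46 0 0 0 0;46 0 0 0 0;46 0 0 0 0;46 0 0 0 0' 50
python3 - <<'E'
from h import *
tooldelta(-150,-25,12)
d,P,C,W=grab('wrist'); cv2.imwrite('pics/w2.png',d['color'])
E
```

```text
time_s: 2.8
position: [0.5674, -0.0034, 0.0138]
tool_rot: [[-0.999, 0.043, 0.001], [0.043, 0.999, -0.0], [-0.001, -0.0, -1.0]]
ft_force: [-0.3, -1.3, -0.4]
grip_width: 0.0622
time_s: 3.3
position: [0.5676, -0.0035, 0.0143]
tool_rot: [[-0.999, 0.043, 0.002], [0.043, 0.999, -0.0], [-0.002, -0.0, -1.0]]
ft_force: [-1.4, 0.4, 5.6]
grip_width: 0.0485
now bed [-44.4 -24.9] z 14.3 delta [ 1.056e+02 -1.000e-01  2.100e+00] turn 0.0 F [-1.4  0.4  5.6] grip 0.0485 t 3.3
```

View pics/w2.png

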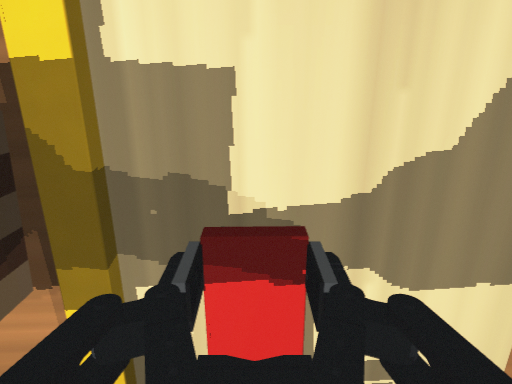

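```bash
python3 -m inch '46 3 0 0 0;46 9 0 -0.5 0;46 16 0 -0.5 0;46 23 0 -0.5 0;46 30 0 -0.5 0;46 37 0 -0.5 0;46 44 0 -0.5 0;46 50 0 -0.5 0;46 55 0 -0.5 0;46 55 0 -0.5 0'
python3 - <<'E'
from h import *
tooldelta(-150,-25,12)
for n,b in [('top',(225,90,415,265,4)),('scene',(80,180,340,340,3))]:
    d,P,C,W=grab(n); crop(d['color'],n+'_c2.png',*b)
E
```

```text
time_s: 4.6
position: [0.5117, -0.0011, 0.0143]
tool_rot: [[-0.999, 0.043, 0.0], [0.043, 0.999, -0.0], [-0.0, -0.0, -1.0]]
ft_force: [0.2, -0.7, 8.2]
grip_width: 0.0481
now bed [-100.3  -24.9] z 14.3 delta [49.7 -0.1  2.3] turn 0.0 F [ 0.2 -0.7  8.2] grip 0.0481 t 4.6
```

View pics/scene_c2.png

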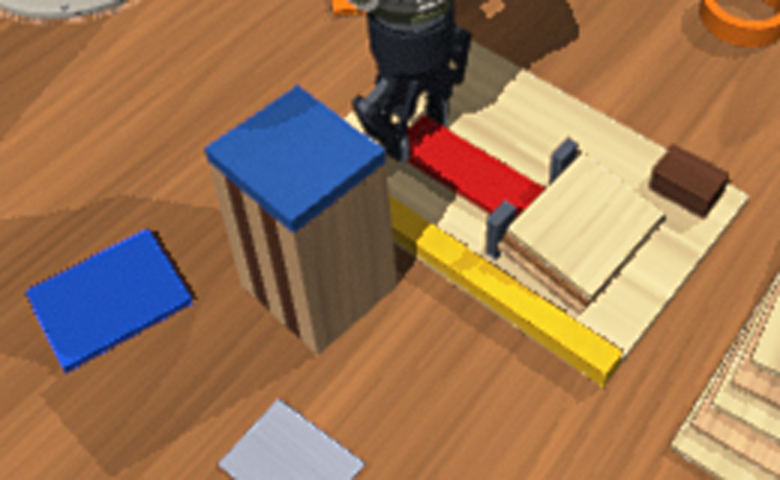

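```bash
python3 -m inch '46 3 0 0 0;46 9 0 -0.3 0;46 16 0 -0.3 0;46 23 0 -0.3 0;46 30 0 -0.3 0;46 37 0 -0.3 0;46 43 0 -0.3 0;46 48 0 -0.3 0;46 50 0 -0.3 0;46 50 0 -0.3 0'
python3 - <<'E'
from h import *
tooldelta(-150,-25,12)
for n,b in [('top',(225,90,415,265,4)),('scene',(80,180,340,340,3))]:
    d,P,C,W=grab(n); crop(d['color'],n+'_c3.png',*b)
E
```

```text
time_s: 5.95
position: [0.4615, 0.0011, 0.0142]
tool_rot: [[-0.999, 0.043, -0.001], [0.043, 0.999, 0.0], [0.001, 0.0, -1.0]]
ft_force: [0.6, -0.5, 7.1]
grip_width: 0.0484
now bed [-150.6  -24.8] z 14.2 delta [-0.6 -0.2  2.2] turn 0.0 F [ 0.6 -0.5  7.1] grip 0.0484 t 5.95
```

View pics/scene_c3.png

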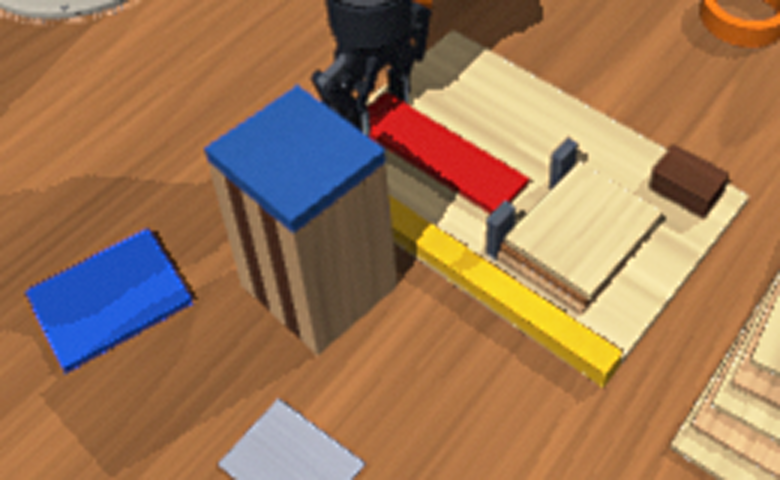

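View pics/top_c3.png

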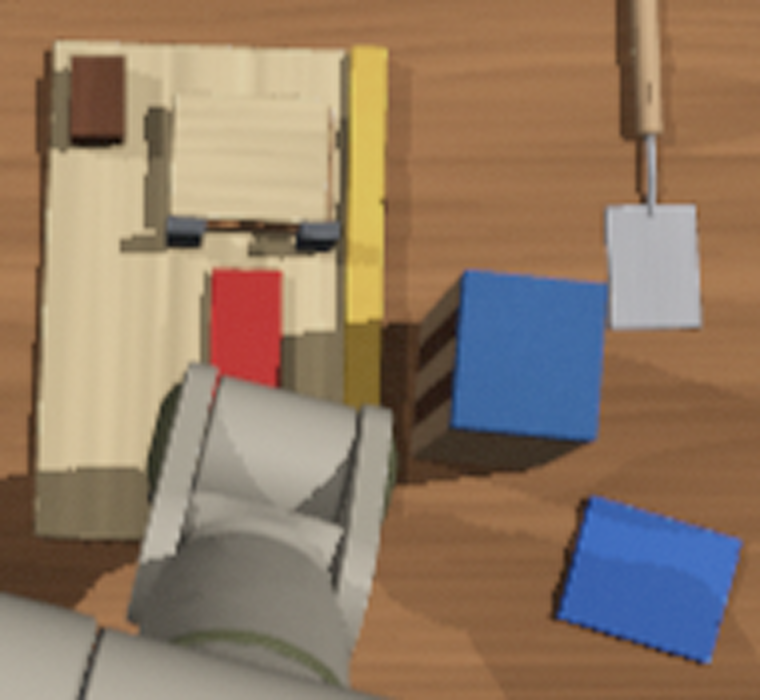

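```bash
python3 -m inch '58 0 0 -1 0;60 0 0 -1 0;62 0 0 -1 0;62 0 0 -30 0;62 0 0 -90 0;85 0 0 -150 0;85 0 0 -210 0;85 0 0 -230 0;85 0 0 -230 0;85 0 0 -230 0'
python3 - <<'E'
from h import *
s=env.observe()
d,P,C,W=grab('wrist'); cv2.imwrite('pics/w4.png',d['color'])
q=(P*1000-s['position']*1000)@s['tool_rot']
print(s['position'],s['grip_width'])
for z0 in range(-110,-4,6):
    m=(q[...,2]>z0)&(q[...,2]<=z0+6)
    y=q[...,1][m]; x=q[...,0][m]
    if len(y): print(z0,len(y),'y',np.percentile(y,[0,1,49,51,99,100]).round(1),'x',np.percentile(x,[1,99]).round(1))
d,P,C,W=grab('scene'); cv2.imwrite('pics/s4.png',d['color'])
for n,b in [('top',(225,90,415,265,4))]:
    d,P,C,W=grab(n); crop(d['color'],n+'_c4.png',*b)
E
```

```text
time_s: 7.3
position: [0.4617, 0.0012, 0.2426]
tool_rot: [[-0.999, 0.043, -0.003], [0.043, 0.999, 0.001], [0.003, 0.001, -1.0]]
ft_force: [0.1, 0.4, -0.9]
grip_width: 0.0849
[0.46168424 0.00119933 0.24264844] 0.08493089258203255
-92 1490 y [-36.7 -35.9 -19.7  17.1  33.1  34. ] x [16. 19.]
-86 5454 y [-65.8 -63.6  -2.1   0.1  61.4  63.7] x [10.  18.7]
-80 5176 y [-70.1 -67.8  -1.6   0.8  65.8  68.4] x [ 8.  18.4]
-74 4754 y [-74.8 -72.1 -32.7  13.2  70.2  72.6] x [-4.9 17.7]
-68 5865 y [-75.8 -73.8 -39.6  38.2  71.4  73.4] x [-7.  14.5]
-62 1918 y [-74.9 -72.1 -43.1  41.1  68.9  71.7] x [ 6.7 14.7]
-56 991 y [-62.1 -55.4 -43.4  41.   53.3  60.4] x [ 0.  13.1]
-50 1026 y [-57.4 -56.4 -43.3  40.9  54.1  54.9] x [-6.1 12.3]
-44 1184 y [-57.7 -56.9 -43.3  41.   54.4  55.3] x [-10.1  12.2]
-38 1029 y [-57.4 -56.9 -43.2  41.   54.5  55.4] x [-9.9 12.1]
-32 908 y [-57.8 -56.9 -43.4  40.9  54.5  55.3] x [-10.   12.3]
-26 757 y [-56.9 -55.9 -43.3  40.9  53.4  54.7] x [-10.   12.1]
-20 413 y [-50.4 -49.8 -43.5  40.7  47.   47.8] x [-10.1  11.9]
-14 7 y [-43.8 -43.8  41.6  41.6  41.8  41.8] x [-5.4  6.1]
```

View pics/s4.png

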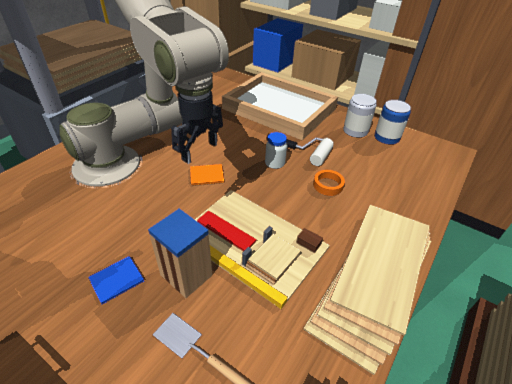

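View pics/w4.png

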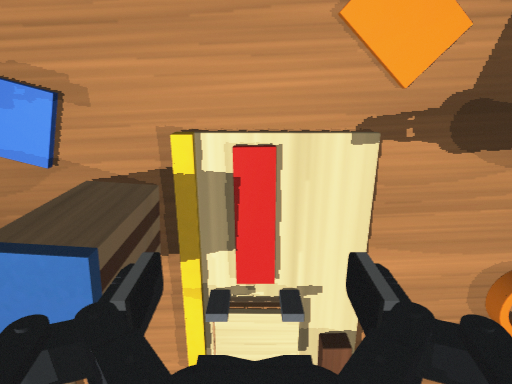

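View pics/top_c4.png

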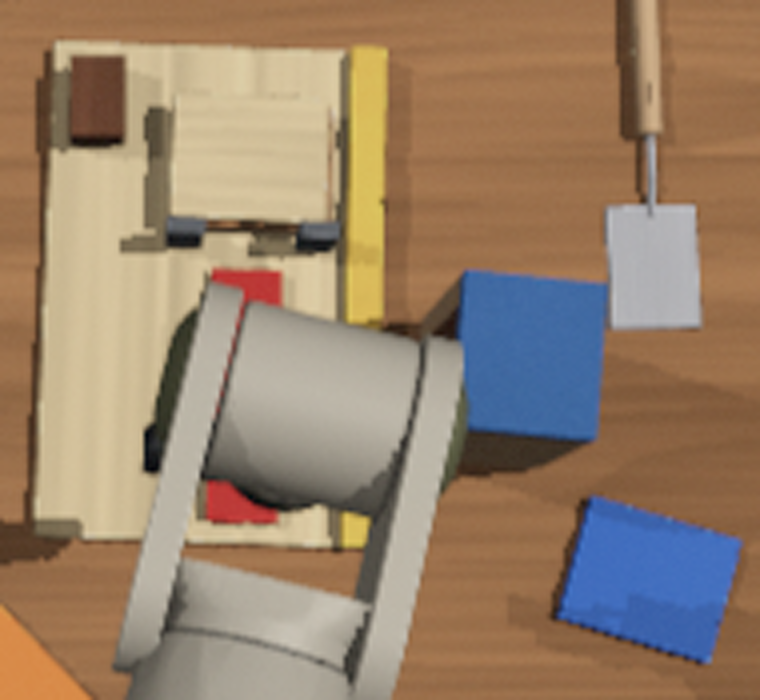

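Run:
```python
from h import *
tooldelta(-57,-328,-9)
d,P,C,W=grab('scene')
hsv=cv2.cvtColor(d['color'],cv2.COLOR_BGR2HSV)
m=(cv2.inRange(hsv,(0,180,80),(5,255,255))>0)&(P[...,2]>.015)&(P[...,2]<.03)&(abs(P[...,1])<.08)&(P[...,0]<.7)
q=bed(P[m]*1000); print(cv2.minAreaRect(q.astype(np.float32)),np.median(P[m][:,2]))
```

```text
now bed [-150.1  -24.8] z 242.9 delta [ -93.8 -303.3  251.5] turn -0.009999999999990905 F [ 0.5 -0.8  0.7] grip 0.0848 t 7.45
((-74.20387268066406, -25.384984970092773), (178.34796142578125, 50.718257904052734), 0.24122664332389832) 0.022253865904979533
```

```bash
python3 -m inch '85 -16 -51 0 0;85 -32 -102 0 0;85 -48 -153 0 0;85 -64 -204 0 0;85 -80 -255 0 0;85 -92 -295 0 0;85 -93 -303 0 0;85 -93 -303 0 0'
python3 -m inch '85 0 0 55 0;85 0 0 110 0;85 0 0 165 0;85 0 0 205 0;85 0 0 230 0;85 0 0 230 0'
python3 - <<'E'
from h import *
tooldelta(-57,-328,-9)
for n,b in [('wrist',(0,0,512,384,1)),('scene',(80,180,340,340,3))]:
    d,P,C,W=grab(n); crop(d['color'],n+'_c5.png',*b)
E
```

```text
time_s: 8.5
position: [0.542, -0.3054, 0.2434]
tool_rot: [[-0.999, 0.043, -0.001], [0.043, 0.999, 0.001], [0.001, 0.001, -1.0]]
ft_force: [0.7, -0.3, 0.3]
grip_width: 0.0852
time_s: 9.25
position: [0.5416, -0.3037, 0.013]
tool_rot: [[-0.999, 0.041, -0.003], [0.041, 0.999, 0.002], [0.003, 0.002, -1.0]]
ft_force: [0.9, -0.1, 1.2]
grip_width: 0.085
now bed [ -57.5 -326. ] z 13.0 delta [-0.5 -2.1 22. ] turn 0.07000000000000739 F [ 0.9 -0.1  1.2] grip 0.085 t 9.25
```

View pics/scene_c5.png

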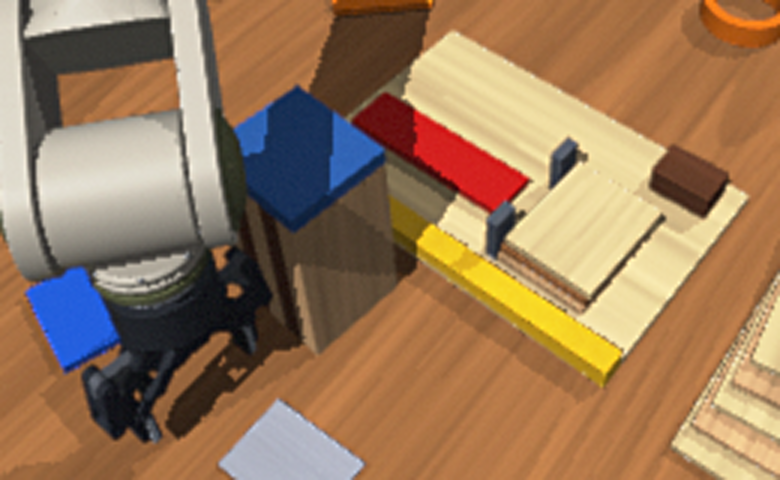

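View pics/wrist_c5.png

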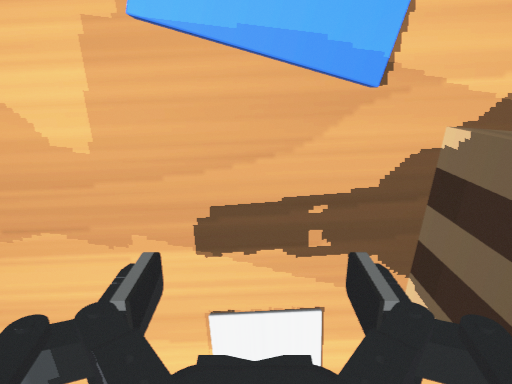

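Run:
```python
from h import *
s=env.observe()
Q=[]
for n in ['scene','top']:
    d,P,C,W=grab(n); p=P*1000
    b=bed(p); 
    # exclude block: bed y>-240 ; keep arm pts
    m=(p[...,2]>30)&(b[...,1]<-241)&(b[...,1]>-460)&(b[...,0]>-200)&(b[...,0]<60)
    Q.append(np.c_[b[m],p[m][:,2]])
    m2=(p[...,2]>195)&(b[...,1]<-150)&(b[...,1]>-460)&(b[...,0]>-200)&(b[...,0]<60)
    Q.append(np.c_[b[m2],p[m2][:,2]])
q=np.vstack(Q)
for z in range(30,420,15):
    k=(q[:,2]>=z)&(q[:,2]<z+15)
    if k.sum(): print(z,k.sum(),'y rel tcp',np.percentile(q[k,1]+326,[0,2,98,100]).round(0),'x rel',np.percentile(q[k,0]+57.5,[2,98]).round(0))
```

```text
30 64 y rel tcp [-58. -58.  85.  85.] x rel [-6. 38.]
45 66 y rel tcp [-58. -58.  85.  85.] x rel [-3. 38.]
60 62 y rel tcp [-72. -69.  85.  85.] x rel [-5. 36.]
75 247 y rel tcp [-76. -76.  84.  85.] x rel [-9. 29.]
90 247 y rel tcp [-75. -74.  85.  85.] x rel [-9. 33.]
105 224 y rel tcp [-73. -72.  85.  85.] x rel [-7. 35.]
120 375 y rel tcp [-71. -70.  85.  85.] x rel [-9. 32.]
135 81 y rel tcp [-40. -39.  85.  85.] x rel [-4. 39.]
150 175 y rel tcp [-40. -39.  85.  85.] x rel [-0. 40.]
165 179 y rel tcp [-39. -39.  85.  85.] x rel [ 1. 39.]
180 238 y rel tcp [-39. -39.  27.  85.] x rel [-1. 39.]
195 182 y rel tcp [-42. -41.  20.  22.] x rel [ 1. 42.]
210 396 y rel tcp [-42. -41.  17.  21.] x rel [ 0. 41.]
225 548 y rel tcp [-53. -41.   9.  39.] x rel [ 2. 42.]
240 158 y rel tcp [-73. -72.  69.  79.] x rel [-1. 67.]
255 659 y rel tcp [-76. -73.  78.  90.] x rel [-13.  72.]
270 1346 y rel tcp [-76. -74.  80. 105.] x rel [-93.  71.]
285 2633 y rel tcp [-75. -70.  79. 117.] x rel [-91.  67.]
300 5804 y rel tcp [-70. -61.  67. 121.] x rel [-76.  57.]
315 2248 y rel tcp [-61. -53.  88. 122.] x rel [-80.  46.]
330 1610 y rel tcp [-41. -35. 112. 122.] x rel [-75.  24.]
345 2980 y rel tcp [-24. -15. 107. 118.] x rel [-112.   -2.]
360 2124 y rel tcp [ -5.   3. 106. 127.] x rel [-110.  -27.]
375 1203 y rel tcp [ 32.  33. 119. 131.] x rel [-120.  -56.]
390 1234 y rel tcp [ 37.  39. 126. 139.] x rel [-128.  -64.]
405 1234 y rel tcp [ 43.  45. 133. 144.] x rel [-135.  -72.]
```

```bash
python3 -m inch '85 0 0 12 0;85 0 0 21 0;85 0 0 22 0;85 0 3 22 0;85 0 6 22 0;85 0 9 22 0;85 0 12 22 0'
python3 -m inch '85 0 2 0 0;85 0 4 0 0;85 0 6 0 0;85 0 8 0 0;85 0 10 0 0;85 0 10 0 0'
cat > blk.py <<'E'
from h import *
def blk(n):
    d,P,C,W=grab(n); hsv=cv2.cvtColor(d['color'],cv2.COLOR_BGR2HSV)
    m=(cv2.inRange(hsv,(100,100,40),(130,255,255))>0)&(P[...,2]>.15)&(P[...,2]<.21)&(P[...,0]>.4)&(P[...,0]<.7)&(P[...,1]>-.3)&(P[...,1]<-.02)
    q=P[m]*1000; b=bed(q); r=cv2.minAreaRect(b.astype(np.float32))
    A=np.c_[b,np.ones(len(b))]; c=np.linalg.lstsq(A,q[:,2],rcond=None)[0]
    print(n,m.sum(),'rect',np.round(r[0],1),np.round(r[1],1),round(r[2],1),'box',cv2.boxPoints(r).round(0).tolist(),'tilt deg x,y',np.degrees(c[:2]).round(1),'z',q[:,2].mean().round(1))
    return d
E
python3 - <<'E'
from blk import *
tooldelta(-57,-328,-9)
d=blk('top'); crop(d['color'],'top_c6.png',225,90,415,265,4)
d=blk('scene'); crop(d['color'],'scene_c6.png',80,180,340,340,3)
E
```

```text
time_s: 10.32
position: [0.5428, -0.2934, -0.0077]
tool_rot: [[-0.999, 0.043, 0.0], [0.043, 0.999, -0.0], [-0.0, -0.0, -1.0]]
ft_force: [-0.6, 0.8, 0.8]
grip_width: 0.085
time_s: 11.08
position: [0.5432, -0.2835, -0.0079]
tool_rot: [[-0.999, 0.043, -0.0], [0.043, 0.999, 0.0], [0.0, 0.0, -1.0]]
ft_force: [0.8, -2.5, -0.0]
grip_width: 0.0849
now bed [ -56.8 -305.7] z -7.9 delta [  0.2 -22.3   1.1] turn 0.010000000000005116 F [ 0.8 -2.5 -0. ] grip 0.0849 t 11.075
top 863 rect [ -63.7 -184.7] [90.  89.2] 87.2 box [[-111.0, -227.0], [-21.0, -232.0], [-17.0, -142.0], [-106.0, -137.0]] tilt deg x,y [-0.4 -0.4] z 180.0
scene 1216 rect [ -65.9 -186.6] [ 91.1 100.6] 88.3 box [[-118.0, -231.0], [-17.0, -234.0], [-14.0, -143.0], [-115.0, -140.0]] tilt deg x,y [-1.8  0.3] z 177.7
```

View pics/scene_c6.png

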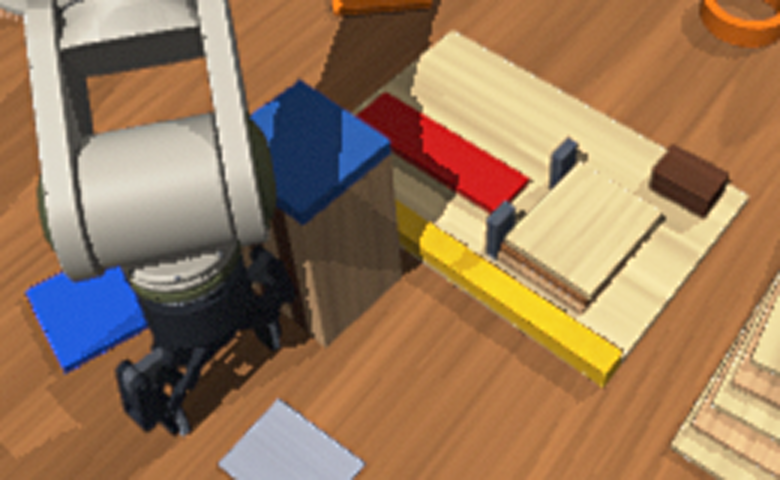

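View pics/top_c6.png

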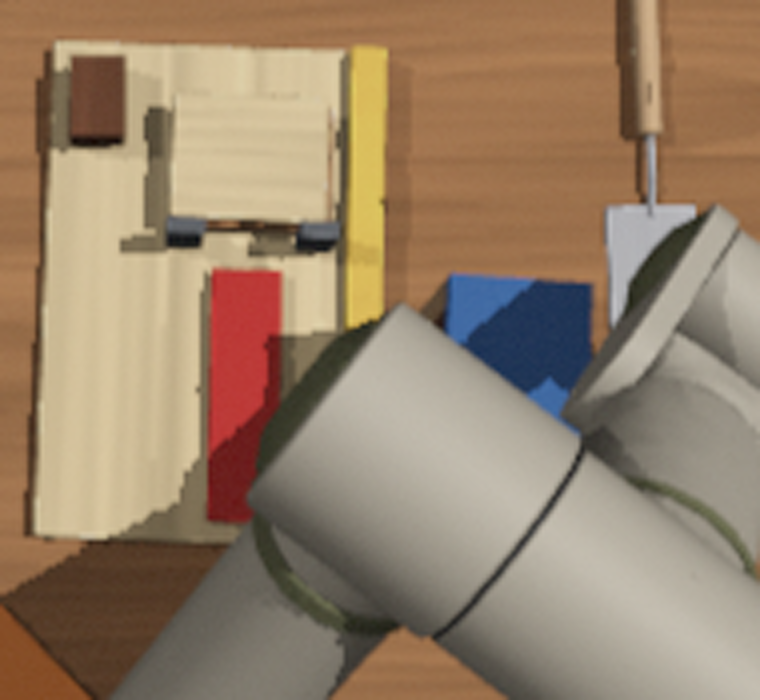

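```bash
python3 -m inch '85 0 2 0 0;85 0 4 0 0;85 0 6 0 0;85 0 8 0 0;85 0 10 0 0;85 0 12 0 0;85 0 12 0 0'
python3 - <<'E'
from blk import *
tooldelta(-57,-328,-9)
d=blk('scene'); crop(d['color'],'scene_c7.png',80,180,340,340,3)
E
```

```text
time_s: 12.05
position: [0.5436, -0.2713, -0.0079]
tool_rot: [[-0.999, 0.043, -0.0], [0.043, 0.999, 0.0], [0.0, 0.0, -1.0]]
ft_force: [0.7, -3.2, 0.4]
grip_width: 0.0852
now bed [ -56.9 -293.5] z -7.9 delta [  0.1 -34.5   1.1] turn 0.010000000000005116 F [ 0.7 -3.2  0.4] grip 0.0852 t 12.05
scene 1137 rect [ -68.3 -174.6] [100.9  91.8] 0.3 box [[-119.0, -129.0], [-118.0, -221.0], [-18.0, -220.0], [-18.0, -128.0]] tilt deg x,y [-1.8  0.3] z 177.7
```

View pics/scene_c7.png

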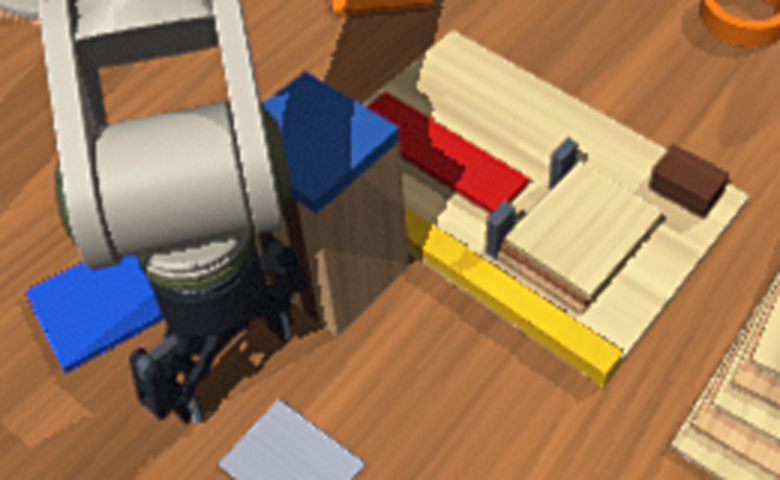

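```bash
python3 -m inch '85 0 -4 0 0;85 6 -4 0 0;85 11 -4 0 0;85 11 0 0 0;85 11 2 0 0;85 11 4 0 0;85 11 5.5 0 0;85 11 5.5 0 0'
python3 - <<'E'
from blk import *
tooldelta(-57,-328,-9)
d=blk('scene'); crop(d['color'],'scene_c8.png',180,200,280,300,6)
E
```

```text
time_s: 13.1
position: [0.5331, -0.2656, -0.0079]
tool_rot: [[-0.999, 0.043, 0.0], [0.043, 0.999, -0.0], [-0.0, -0.0, -1.0]]
ft_force: [1.3, -2.7, 0.7]
grip_width: 0.0849
now bed [ -67.6 -288.3] z -7.9 delta [-10.7 -39.7   1.1] turn 0.0 F [ 1.3 -2.7  0.7] grip 0.0849 t 13.1
scene 1214 rect [ -67.3 -170. ] [100.3  91.6] 1.8 box [[-119.0, -126.0], [-116.0, -217.0], [-16.0, -214.0], [-19.0, -123.0]] tilt deg x,y [-1.7  0.6] z 177.7
```

View pics/scene_c8.png

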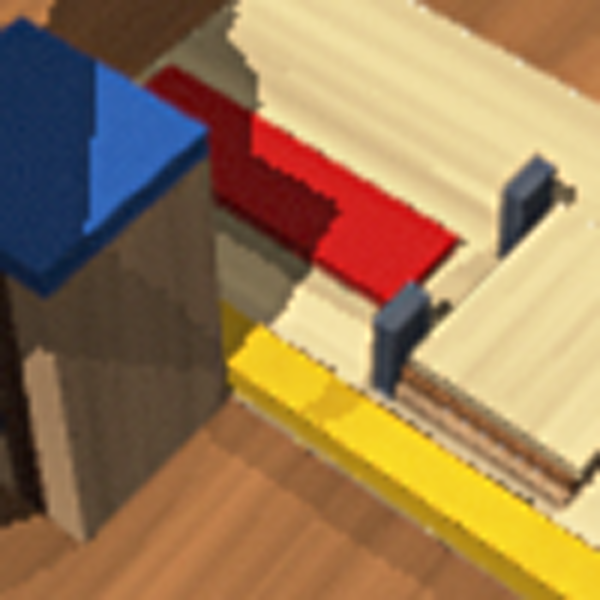

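```bash
python3 -m inch '85 2 1 0 0;85 5 2 0 0;85 5 2 0 0'
python3 -m inch '85 0 1 0 0;85 0 1 0 0'
python3 -m inch '85 0 1 0 0;85 0 1 0 0'
python3 - <<'E'
from blk import *
tooldelta(-57,-328,-9)
d=blk('scene'); crop(d['color'],'scene_c9.png',180,200,280,300,6)
E
```

```text
time_s: 13.52
position: [0.5275, -0.2633, -0.0079]
tool_rot: [[-0.999, 0.043, -0.001], [0.043, 0.999, 0.0], [0.001, 0.0, -1.0]]
ft_force: [-1.1, -4.0, 0.2]
grip_width: 0.0846
time_s: 13.78
position: [0.528, -0.2624, -0.0079]
tool_rot: [[-0.999, 0.043, -0.0], [0.043, 0.999, 0.0], [0.0, 0.0, -1.0]]
ft_force: [-0.5, -3.3, 0.5]
grip_width: 0.0848
time_s: 14.02
position: [0.5282, -0.2614, -0.0079]
tool_rot: [[-0.999, 0.043, 0.0], [0.043, 0.999, -0.0], [-0.0, 0.0, -1.0]]
ft_force: [0.3, -4.5, -1.0]
grip_width: 0.0854
now bed [ -72.7 -284.3] z -7.9 delta [-15.7 -43.7   1.1] turn 0.0 F [ 0.3 -4.5 -1. ] grip 0.0854 t 14.025
scene 1232 rect [ -67.8 -221.5] [100.5 202.4] 0.4 box [[-119.0, -121.0], [-117.0, -323.0], [-17.0, -322.0], [-18.0, -120.0]] tilt deg x,y [-1.2  1.8] z 177.6
```

View pics/scene_c9.png

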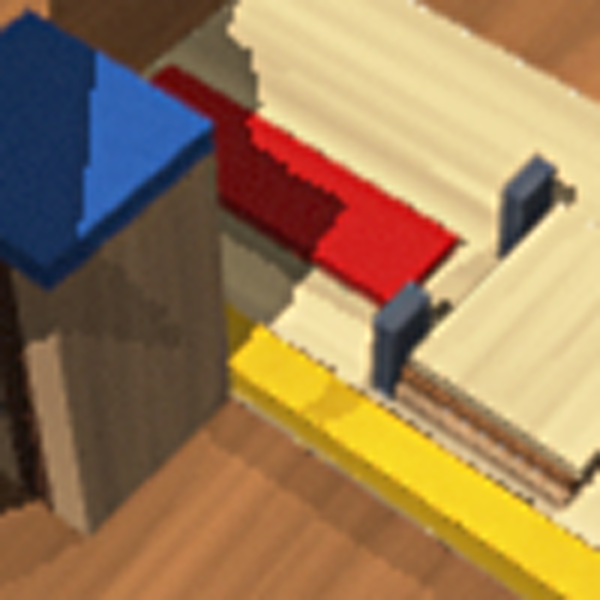

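```bash
python3 -m inch '85 0 1 0 0;85 0 1 0 0'
python3 -m inch '85 0 1 0 0;85 0 1 0 0'
python3 - <<'E'
from blk import *
tooldelta(-57,-328,-9)
d=blk('scene'); crop(d['color'],'scene_c10.png',180,200,280,300,6)
E
```

```text
time_s: 14.32
position: [0.5282, -0.261, -0.0078]
tool_rot: [[-0.999, 0.043, 0.0], [0.043, 0.999, -0.001], [-0.0, -0.001, -1.0]]
ft_force: [-1.1, -7.3, 1.2]
grip_width: 0.085
time_s: 14.58
position: [0.5282, -0.261, -0.0076]
tool_rot: [[-0.999, 0.043, 0.0], [0.043, 0.999, -0.002], [-0.001, -0.002, -1.0]]
ft_force: [-2.8, -10.6, 0.3]
grip_width: 0.0854
now bed [ -72.7 -283.8] z -7.6 delta [-15.7 -44.2   1.5] turn 0.0 F [ -2.8 -10.6   0.3] grip 0.0854 t 14.575
scene 1233 rect [ -68.4 -221.2] [101.4 203.7] 0.2 box [[-119.0, -120.0], [-119.0, -323.0], [-17.0, -323.0], [-18.0, -119.0]] tilt deg x,y [-1.4  1.5] z 177.6
```

View pics/scene_c10.png

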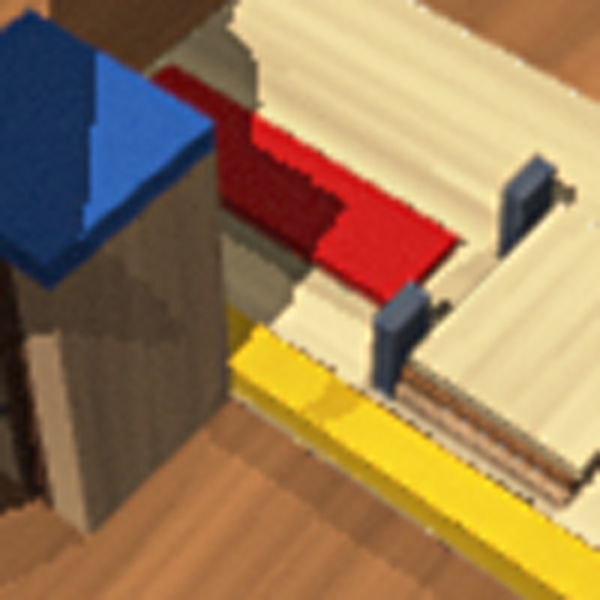

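```bash
python3 -m inch '85 0 -5 0 0;85 0 -25 0 0;85 -2 -40 -20 0;85 -4 -45 -80 0;0 -4 -45 -140 0;0 -4 -45 -200 0;0 -4 -45 -240 0;0 -4 -45 -240 0'
python3 - <<'E'
from blk import *
tooldelta(-68,-250,150)
d=blk('top'); crop(d['color'],'top_c11.png',225,90,415,265,4)
d=blk('scene'); crop(d['color'],'scene_c11.png',80,180,340,340,3)
E
```

```text
time_s: 15.62
position: [0.5309, -0.3058, 0.2355]
tool_rot: [[-0.999, 0.043, 0.005], [0.043, 0.999, -0.004], [-0.005, -0.004, -1.0]]
ft_force: [0.6, -0.4, 0.2]
grip_width: 0.0119
now bed [ -68.1 -328.6] z 235.5 delta [ 0.3 78.9 85.2] turn -0.009999999999990905 F [ 0.6 -0.4  0.2] grip 0.0119 t 15.625
top 1374 rect [ -70.1 -163.2] [89.5 97.8] 89.8 box [[-119.0, -208.0], [-21.0, -208.0], [-21.0, -119.0], [-119.0, -118.0]] tilt deg x,y [ 0.3 -0.2] z 179.9
scene 1459 rect [ -68.5 -165.4] [ 91.6 101.2] 89.9 box [[-119.0, -211.0], [-18.0, -211.0], [-18.0, -120.0], [-119.0, -119.0]] tilt deg x,y [-1.3  1.3] z 177.6
```

View pics/scene_c11.png

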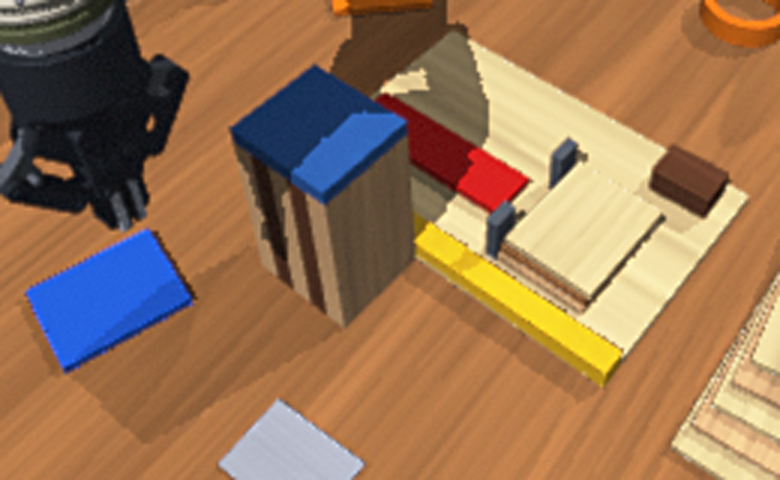

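View pics/top_c11.png

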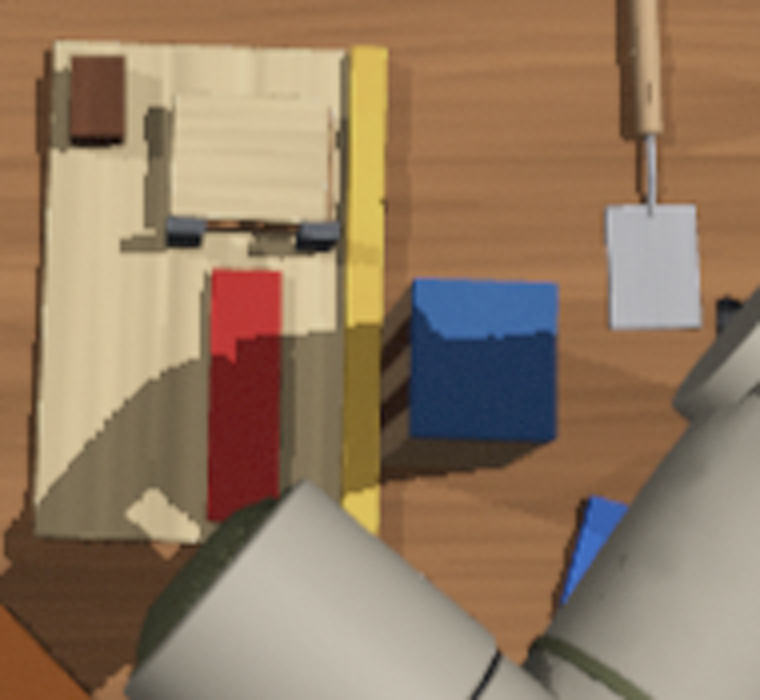

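```bash
python3 -m inch '0 0 0 0 0;0 0 0 0 0'
python3 - <<'E'
from h import *
s=env.observe()
d,P,C,W=grab('wrist'); cv2.imwrite('pics/w12.png',d['color'])
q=(P*1000-s['position']*1000)@s['tool_rot']
for z0 in range(-100,2,6):
    m=(q[...,2]>z0)&(q[...,2]<=z0+6)&(abs(q[...,1])<100)&(abs(q[...,0])<60)
    y=q[...,1][m]
    if len(y): print(z0,len(y),'y',np.percentile(y,[0,1,99,100]).round(1))
tooldelta(-68,-235,155)
E
```

```text
time_s: 15.98
position: [0.5301, -0.3046, 0.231]
tool_rot: [[-0.999, 0.043, -0.002], [0.043, 0.999, 0.001], [0.002, 0.001, -1.0]]
ft_force: [-0.0, -0.4, -0.5]
grip_width: -0.0002
-94 326 y [-19.2 -18.8  16.2  16.6]
-88 3898 y [-61.  -58.8  56.2  58.2]
-82 6102 y [-59.8 -56.1  53.7  56.3]
-76 5492 y [-54.5 -51.2  48.8  51.9]
-70 3582 y [-50.8 -46.8  44.4  47.5]
-64 3852 y [-44.3 -41.6  39.3  42.4]
-58 4438 y [-40.2 -37.4  35.1  37.5]
-52 2167 y [-35.6 -33.2  30.8  32.3]
-46 652 y [-30.3 -23.2  22.1  27.4]
-40 712 y [-14.3  -7.6   5.7  12. ]
-34 480 y [-14.7 -14.5  12.1  12.4]
-28 481 y [-14.8 -14.6  12.2  12.4]
-22 412 y [-14.7 -14.4  12.   12.3]
-16 375 y [-14.8 -14.3  12.   12.3]
-10 193 y [-13.5 -12.8  10.4  11.1]
now bed [ -68.9 -327.3] z 231.3 delta [-1.  92.3 76.4] turn 0.0 F [-0.1  0.2  0.5] grip -0.0006 t 16.025
```

```bash
python3 -m inch '0 0 0 40 0;0 -1 10 70 0;0 -1 50 76 0;0 -1 80 76 0;0 -1 92 76 0;0 -1 92 76 0'
python3 -m inch '0 0 5 0 0;0 0 10 0 0;0 0 15 0 0;0 0 20 0 0;0 0 25 0 0;0 0 30 0 0;0 0 35 0 0;0 0 40 0 0;0 0 40 0 0'
python3 - <<'E'
from blk import *
tooldelta(-68,-130,155)
d,P,C,W=grab('scene'); crop(d['color'],'scene_c13.png',80,180,340,340,3)
E
```

```text
time_s: 16.77
position: [0.5354, -0.2127, 0.1562]
tool_rot: [[-0.999, 0.042, 0.0], [0.042, 0.999, -0.0], [-0.0, -0.0, -1.0]]
ft_force: [0.1, -0.3, -0.5]
grip_width: -0.0001
time_s: 17.9
position: [0.537, -0.1723, 0.1561]
tool_rot: [[-0.999, 0.042, -0.0], [0.042, 0.999, 0.0], [0.0, 0.0, -1.0]]
ft_force: [0.2, -4.0, 3.1]
grip_width: -0.0
now bed [ -67.8 -194.8] z 156.1 delta [ 0.2 64.8  1.1] turn 0.030000000000001137 F [ 0.2 -4.   3.1] grip -0.0 t 17.9
```

View pics/scene_c13.png

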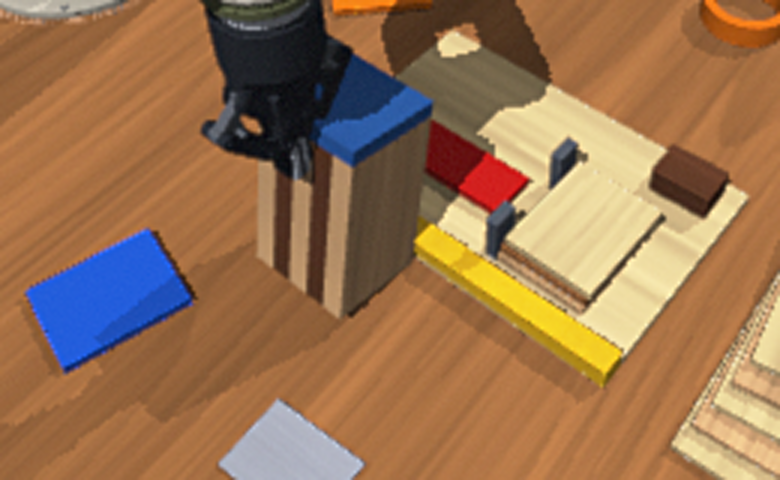

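```bash
python3 -m inch '0 0 5 0 0;0 0 10 0 0;0 0 15 0 0;0 0 20 0 0;0 0 25 0 0;0 0 30 0 0;0 0 33 0 0;0 0 36 0 0;0 0 36 0 0'
python3 - <<'E'
from blk import *
tooldelta(-68,-130,155)
d,P,C,W=grab('scene'); crop(d['color'],'scene_c14.png',80,180,340,340,3)
E
```

```text
time_s: 19.08
position: [0.5383, -0.1364, 0.1558]
tool_rot: [[-0.999, 0.043, -0.001], [0.043, 0.999, 0.001], [0.001, 0.001, -1.0]]
ft_force: [0.1, -0.1, -0.2]
grip_width: 0.0002
now bed [ -68. -159.] z 155.8 delta [ 0.  29.   0.8] turn 0.010000000000005116 F [ 0.1 -0.1 -0.2] grip 0.0002 t 19.075
```

View pics/scene_c14.png

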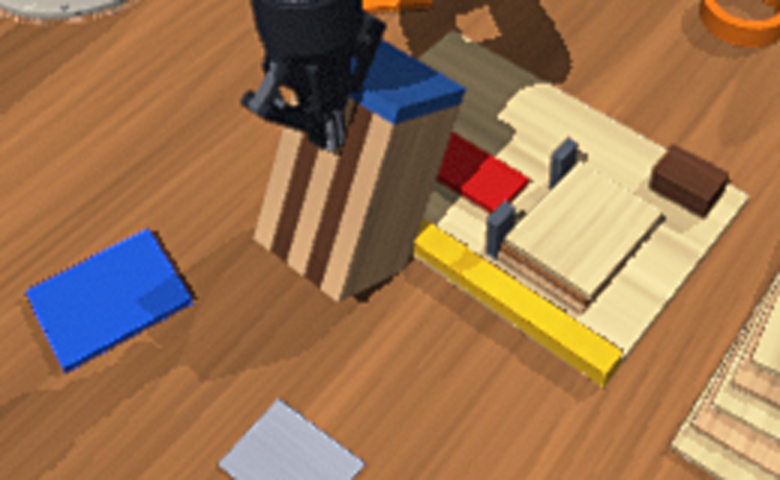

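```bash
python3 -m inch '0 0 4 0 0;0 0 8 0 0;0 0 12 0 0;0 0 16 0 0;0 0 20 0 0;0 0 20 0 0;0 0 20 0 0'
python3 - <<'E'
from blk import *
tooldelta(-68,-130,155)
d,P,C,W=grab('scene'); crop(d['color'],'scene_c15.png',80,180,340,340,3)
E
```

```text
time_s: 20.0
position: [0.5393, -0.1169, 0.1561]
tool_rot: [[-0.999, 0.043, -0.0], [0.043, 0.999, 0.0], [0.0, 0.0, -1.0]]
ft_force: [0.5, -1.0, 0.7]
grip_width: 0.0003
now bed [ -67.8 -139.4] z 156.1 delta [0.2 9.4 1.1] turn 0.0 F [ 0.5 -1.   0.7] grip 0.0003 t 20.0
```

View pics/scene_c15.png

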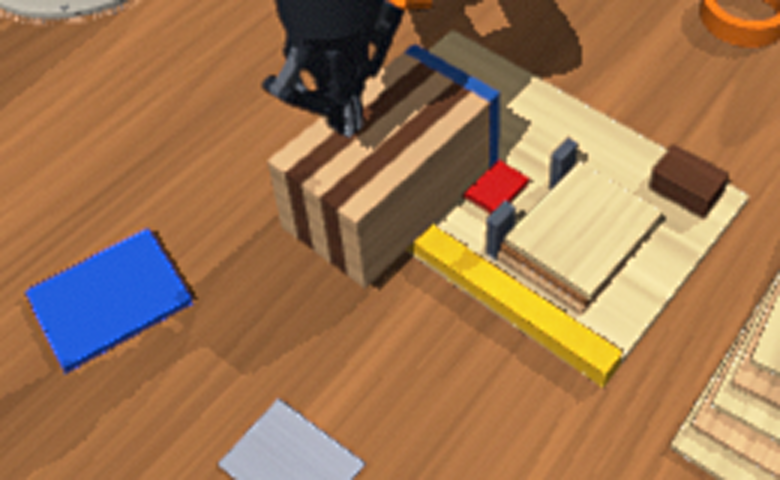

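```bash
python3 -m inch '0 0 0 -30 0;0 0 0 -90 0;0 0 -50 -110 0;0 20 -110 -110 0;0 40 -170 -110 0;0 60 -230 -110 0;0 60 -230 -110 0'
python3 - <<'E'
from h import *
d,P,C,W=grab('scene'); crop(d['color'],'scene_c16.png',80,160,340,340,3)
d,P,C,W=grab('top'); crop(d['color'],'top_c16.png',225,90,415,265,4)
b=bed(P*1000); z=P[...,2]*1000
m=(z>80)&(z<135)&(b[...,1]>-180)&(b[...,1]<60)&(abs(b[...,0]+68)<80)
q=np.c_[b[m],z[m]]; A=np.c_[q[:,:2],np.ones(len(q))]
c,*_=np.linalg.lstsq(A,q[:,2],rcond=None); print(m.sum(),'tilt',np.degrees(c[:2]).round(2),'z',np.percentile(q[:,2],[2,50,98]),cv2.minAreaRect(q[:,:2].astype(np.float32)))
tooldelta(0,0,200)
E
```

```text
time_s: 20.92
position: [0.4677, -0.3477, 0.2654]
tool_rot: [[-0.999, 0.048, -0.001], [0.048, 0.999, 0.0], [0.001, 0.0, -1.0]]
ft_force: [0.9, 0.7, -0.4]
grip_width: 0.0002
2680 tilt [ 2.02 -0.09] z [ 97.95314299 113.94468619 119.42718572] ((-68.18408203125, -84.53141021728516), (101.467041015625, 181.0756378173828), 0.2992587685585022)
now bed [-128.1 -369.8] z 265.9 delta [-127.5  370.    66.1] turn -0.09000000000000341 F [ 0.9 -0.1 -0.2] grip -0.0001 t 21.025
```

View pics/scene_c16.png

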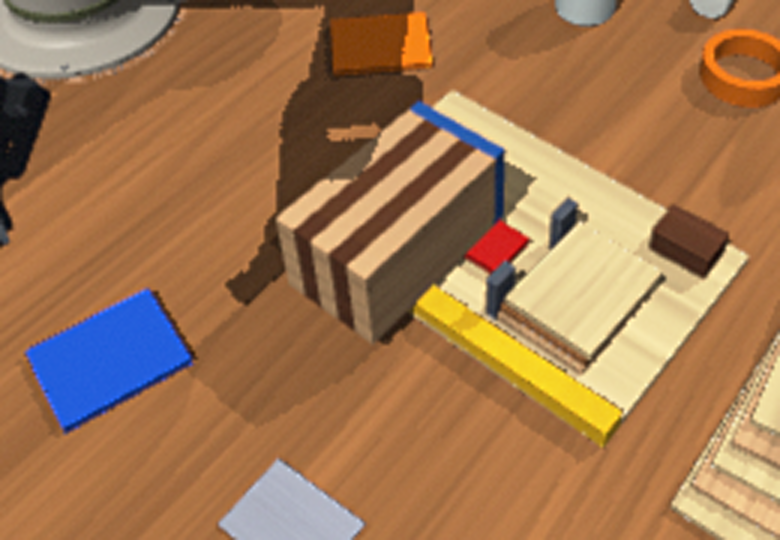

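View pics/top_c16.png

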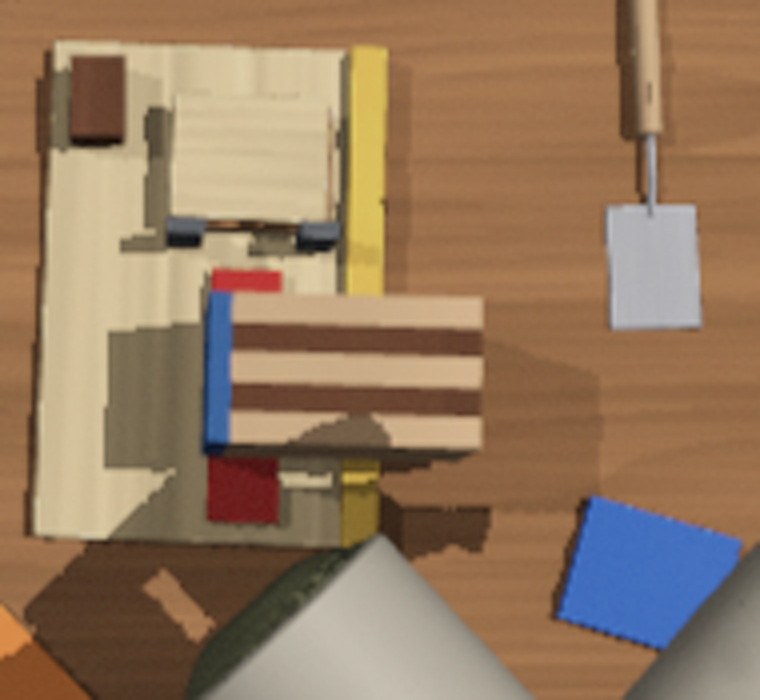

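Run:
```python
from h import *
for n in ['top','scene']:
    d,P,C,W=grab(n)
    b=bed(P*1000); z=P[...,2]*1000
    m=(z>106)&(z<122)&(b[...,1]>-165)&(b[...,1]<-5)&(abs(b[...,0]+68)<42)
    q=np.c_[b[m],z[m]]; c,*_=np.linalg.lstsq(np.c_[q[:,:2],np.ones(len(q))],q[:,2],rcond=None); print(n,m.sum(),np.degrees(c[:2]).round(2),np.median(q[:,2]))
    m=(z>36)&(z<50)&(abs(b[...,0]-87)<40)&(abs(b[...,1]+25)<50); print('boards top',m.sum(),np.percentile(z[m],[2,50,98]))
    hsv=cv2.cvtColor(d['color'],cv2.COLOR_BGR2HSV)
    m=(cv2.inRange(hsv,(0,150,50),(5,255,255))>0)&(abs(b[...,1]+25)<40)&(b[...,0]<40)&(b[...,0]>-180)&(z<40); print('strip',b[m].min(0),b[m].max(0),np.median(z[m]))
```

```text
top 1896 [-0.08  0.09] 114.27329143459062
boards top 961 [37.13797143 42.33992913 48.30228369]
strip [-165.07404832  -49.07175137] [12.18796273  0.51808191] 23.901089826850498
scene 1535 [ 0.11 -0.07] 112.47623875693083
boards top 949 [37.88900673 40.50467326 43.04094574]
strip [-20.31096122 -51.0608992 ] [15.82956651  0.79855123] 22.125738472265
```

Block level at 114 mm, strip flat and clear, boards stacked at 42 mm; robot touching nothing. Handing in.

Run:
```python
from rig import env
env.close_job(); print(env.observe()['time_s'])
```

```text
the job is handed in; nothing more can be done
the job is handed in; nothing more can be done
```

The job is done and handed in at about 21 s of the 66 s allowed. No verdict comes back, so these results are from my own checks.

- **Strip:** I drew it about 105 mm by its robot-side end. It lies flat on the bed with its centre at about x = -74 mm of the bed frame, clear of the gate posts. The boards dropped onto the bed and stayed stacked behind the posts, with the stack's top at about 42 mm.
- **Squaring the block:** I pushed it standing until it met the stop edge. It was square to within about 0.2° and the force rose to about 10 N with no further movement. The rows cannot lean the gripper, so I pushed with the finger linkage about 55 mm up instead of below 45 mm. The block slid without tipping.
- **Tipping:** I then pushed its top over the edge with the shut fingers. It now lies across the stop edge and the strip, spanning y from -174 to +6 mm of the bed frame. Its top is level within about 0.1° at 114 mm, which matches it resting on both.
- **Checks that disagreed:** The scene camera reads heights about 2 mm lower than the top camera, within the calibration error. A first tilt fit gave 2° because it took in pixels from the block's side; refitting on the top face alone removed that.
- **Other things:** In the last pictures the offcut, spreader, tape roll and blue board look unmoved by eye. I did not check the glue jar and roller again at the end. The gripper ended clear of everything, with no contact force.

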